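# Put the dough sheeter in gear and lock it

## Robot

A 6-joint arm with a two-finger parallel gripper is mounted at the origin on the work surface. World frame = base frame: x ahead of the robot, y to its left, z up, the work surface at z = 0. Lengths are in m, angles in rad, forces in N, time in s.
With the tool pointing down it reaches from about 0.425 to 0.95 m from the base axis. Payload 3.5 kg.
Tool frame: the origin (TCP) lies midway between the tips of the shut fingers; the grasp point (between the pads) lies 19 mm behind it (r.tcp_to_grasp is the distance from the TCP to the grasp point, in m); z points along the fingers, y is the line along which they close (so a half turn about z gives the same grasp; the last joint's range is limited). The gripper opens to 85 mm and grips with 20 to 120 N. Pads are 22 mm wide; open, the fingers measure 114 mm over their backs; the gripper's body (76 mm by 85 mm) begins 54 mm behind the grasp point. The pads swing forward as they close: fully open they stand 13 mm farther back than shut.
Start: joints at [-1.496, 0.286, 1.577, -0, 1.279, -0.15], TCP at [0.15, -0.658, 0.198] pointing down, gripper open.
Joint ranges: [-2.77, 2.77], [-0.9, 2.22], [0.21, 2.48], [-1.53, 4.67], [0.24, 2.81], [-2.84, 2.84]. Speed limits (rad/s): [2.79, 2.79, 3.14, 3.14, 3.14, 3.14].

## Interface

Orientations are given as [roll, pitch, yaw] about the fixed x, y, z axes, in that order (R = Rz(yaw) Ry(pitch) Rx(roll)).
In Python, from station import sensors, cams, r gives the robot as it stands. The module is installed in compiled form; this text tells all that it offers.
- The arm moves only by the tool play_rows, never from a script. Its argument "increments" is a list of rows, each an object of numbers: "hand": the opening in per cent of the stroke, from 0 (shut) to 100 (fully open); "dx", "dy", "dz": the shift along the world's x, y, z in m; "ax", "ay", "az": the turn, a rotation vector about the world's x, y, z in rad. A call has 1 to 5 rows; each row shifts and turns the commanded pose from where the row before left it; what a row does not reach is not made up. A row lasts 1/10 s, in which the tool goes at most 50 mm and 8.59 degrees, less where a joint would pass 70% of its speed; a pose out of reach is approached as far as the arm can. A call is refused whole if a number of a shift passes 0.05 or a number of a turn 0.15, either way. A call with a gripper value outside its range is refused whole. The fingers move at their own pace and stop on an object; the grip force is fixed at half the most. Time passes only in rows, so rows that do not move let the fingers close. It gives the time, the measured TCP pose, the force, the opening and the grip force at its end, in the units of the state.
- sensors.get_state(): the state, without advancing time (a new reading comes with each control period).
- cams.grab_frame(name): name is "side" or "top" or "wrist"; returns the picture (420x560x3 uint8, blue, green, red); there is no depth.
- cams.camera_params(name): a dict with "fx", "fy", "cx", "cy" (pixels), "eye" and "rotation" of the camera in the world; the wrist camera has in their place "hand_eye" (4x4, takes a point from camera to tool coordinates, whose origin is the TCP and whose axes are the flange's). Camera axes: x right, y down, z forward; pixel columns grow to the right and rows downward; lengths in m; the calibration is good to about 2 mm. A picture is of the moment at which its call begins: read the wrist's pose just before it. camera_params takes no time and is no camera call.
- r.sign_off(): hands the job in; it is judged then, once.
Trained networks look in the newest picture that a camera, given by its name, has taken for a name from the list of things; names that differ only in an ending like _2 or _b are one class to them, and where a whole thing is asked for, a point or a joint stands for the part that bears it (a point fixed in the world has none). Each returns a list of dicts, best first, with "conf" (0 to 1); they miss things now and then, are a little off and sometimes report something else, mostly with a low value. They report only what shows in the picture. A call takes as long as a camera call.
- cams.find_in(camera, label): "box" ([left, top, right, bottom] in pixels, round what is visible of it).
- cams.silhouettes(camera, label): "mask" (420x560 bool, what is visible of it) and "box" ([left, top, right, bottom] in pixels, round what is visible of it).
The state is a dict: "clock": time; "joint_positions": joint angles; "qd": joint speeds; "tau": joint torques, N m; "eef_pos": TCP position; "eef_rot": TCP orientation; "contact_force": force on the tool from outside, world axes, zero at the start; "ft_torque": the same for the moment, N m; "finger_gap": finger opening in m; "gripper_force": force on a finger pad.
Only numpy, scipy, OpenCV 4.12 (cv2) and the standard library are available. Lean on these libraries where they do the work, as an engineer would, in place of code of your own. Each camera call takes 0.05 s, during which the arm holds its last target. There are 200 camera calls.

## Task

Put the dough sheeter in gear: rock the raised black gear knob, and the spindle with it, while gently easing it down until the hidden teeth mesh and it goes fully home, without ever forcing the teeth. Then swing the blue-handled lock lever over the knob's red collar as far as its stop, let go, and leave everything else where it is.

Things in the scene. Friction and masses are not known exactly. Their poses are not given: they have to be found in the camera images.
- sheeter: white dough sheeter fixed to the table: gearbox 180 (x) by 300 (y) mm, flat deck 100 mm above the table, two rollers along its far (+x) side below deck height. Origin: on the table under the gearbox's centre. On the deck: gear knob (vertical axis at x 0, y +70 mm of this frame) and lock lever (pivot at x 0, y -12 mm)
- knob_grip (a point): point on the gear knob's vertical axis in its black grip bar: 60 mm long (along x), 18 thick (along y), from 24 mm below to 18 above this point, on a red collar 84 mm across. Raised, it is 180 mm above the table. The knob is splined to the spindle (turning it turns the spindle, friction 0.05 N m) and slides down 13 mm
- gear_knob (a joint): how far the knob has been eased down along the spindle: 0 raised (out of gear), 0.013 m fully home. Sliding friction about 4 N holds it wherever it is left
- dog_ring: brass toothed ring, 72 mm across, under the knob's collar; turns with the knob. Origin on the axis in the underside of its disc: 131 mm above the table raised, 118 mm in full mesh. It hangs under the knob on a spring (2.5 N/mm, preload 2.5 N, 12.5 mm travel) that yields if the teeth do not enter. Three teeth 14 mm long point down. They must never carry over 15 N, pressing or turning
- guard_top (a point): centre of the top of the round grey guard on the deck, 129 mm above the table, on the knob's axis. It hides six fixed teeth 60 degrees apart at 28 mm radius (all teeth 9.4 mm wide, 12 mm radially, square-ended), at an unknown angle. The ring's teeth land on top of them after 3 mm of knob travel; turned either way under 5 to 9 N the ring drops in within 0.9 rad, then has about 0.16 rad of free play
- lock_lever (a joint): lock lever's angle about its vertical pivot: 0 fully open, grows anticlockwise seen from above, 1.1 rad at its stop, fully locked, with the tongue over the red collar of the lowered knob (with the knob raised the tongue cannot get past the collar). Friction about 0.08 N m; it stays where it is left
- lever_pivot (a point): the lever's vertical pivot axis, at the height of the steel bar (149 mm above the table)
- lever_grip (a point): grip point on the blue upright handle peg of the lock lever: 16 mm diameter, 42 mm tall, its top 17 mm above this point (its foot 25 mm below), 78 mm from the pivot; 178 mm above the table
- pastry_ring: loose steel pastry ring, 48 mm across, 22 mm high, lying on the sheeter's deck; origin under its centre. Leave alone
- spatula: loose spatula lying on the green board. Leave alone
- steel_bowl: loose steel bowl, 140 mm across. Leave alone
- sauce_jar: loose orange jar, 70 mm across, 120 mm high. Leave alone
- prep_cup: loose white cup, 72 mm across, 80 mm high. Leave alone
- big_ring: loose steel ring, 90 mm across, 30 mm high. Leave alone
- herb_tub: loose green tub, 80 mm across, 90 mm high. Leave alone

How it is judged:
On the way, in this order (a step that is already met when the one before it is completed fails the run):
1. the gear is meshed: toothed ring and knob fully down (z of dog_ring in the frame of sheeter below 0.1195 m and value of joint gear_knob above 0.0115 m), for 0.2 s.
2. the lock lever is swung over the collar to its stop (all of step 1 and value of joint lock_lever above 1 rad), for 0.2 s.
At the end, for the whole second after the job is handed in: The toothed ring is in mesh (its origin less than 119.5 mm above the table), the knob is down by more than 11.5 mm, and the lock lever is beyond 1.0 rad and at rest (all of step 2 and velocity of joint lock_lever below 0.05 rad/s); the robot touches nothing.
It fails at once if the teeth are forced: more than 15 N on the toothed ring (contact force between dog_ring and anything else above 15 N).
It fails at once if a loose bystander is moved by more than 30 mm (distance of any of pastry_ring, spatula, steel_bowl, sauce_jar, prep_cup, big_ring, herb_tub from where it was at the start of the episode above 0.03 m).
It also fails if it takes over 64 s, if anything falls off the work surface, if the arm or the gripper's body presses on something with over 40 N, if the wrist force passes 120 N, or if a joint passes its speed limit or range.

## Working session

There is one attempt and no reset: what is moved stays moved. The work goes in short steps, Python scripts to look and compute and a tool call to move; the robot and the scene stay as the last step left them, time stands still between calls to the robot, and variables do not carry over. Pictures are saved under pics/ and viewed, at most 10 in all, crops included, and the job is handed in when it is done.

Besides the shell and the picture viewer there is one more tool, called after ">>>" as name([rows], argument=value, ...), one row to a line, values as JSON. play_rows: Moves the arm, as the interface text tells. Its arguments: {"type":"object","properties":{"increments":{"type":"array"}},"required":["increments"]}

```bash
mkdir -p pics
cat > h.py <<'E'
import numpy as np, cv2
from scipy.spatial.transform import Rotation as R
from station import sensors, cams, r
def cam(n):
    p=cams.camera_params(n)
    if 'eye' in p: return p,np.array(p['eye']),np.array(p['rotation'])
    s=sensors.get_state(); T=np.eye(4); e=np.array(s['eef_rot'])
    T[:3,:3]=R.from_euler('xyz',e).as_matrix() if e.size==3 else e; T[:3,3]=s['eef_pos']
    T=T@np.array(p['hand_eye']); return p,T[:3,3],T[:3,:3]
def ray(n,u,v,z):
    p,e,M=cam(n); d=M@np.array([(u-p['cx'])/p['fx'],(v-p['cy'])/p['fy'],1]); return e+d*(z-e[2])/d[2]
def proj(n,P):
    p,e,M=cam(n); c=M.T@(np.array(P)-e); return p['fx']*c[0]/c[2]+p['cx'],p['fy']*c[1]/c[2]+p['cy']
E
python3 - <<'E'
from h import *
print(sensors.get_state())
ims=[]
for n in ['top','side']:
    im=cams.grab_frame(n); cv2.imwrite(f'pics/{n}0.png',im); p,e,M=cam(n); print(n,p['fx'],e,M.tolist())
    for l in ['sheeter','knob_grip','lever_grip','dog_ring','guard_top','pastry_ring','lock_lever','gear_knob']:
        print(n,l,[(np.round(d['box']).tolist(),round(d['conf'],2)) for d in cams.find_in(n,l)][:2])
E
```

```text
{'clock': 0.0, 'joint_positions': array([-1.49596453e+00,  2.87155708e-01,  1.57819807e+00, -1.01365071e-05,
        1.27858355e+00, -1.49969209e-01]), 'qd': array([-0.00051307, -0.00018971, -0.00074755, -0.00078537, -0.00044039,
        0.00114188]), 'tau': array([ 1.29166285e-03, -4.05978870e+01, -2.92624658e+01, -1.71259267e-04,
        5.81697706e-03, -7.80967952e-06]), 'eef_pos': array([ 0.15045629, -0.65725892,  0.19634249]), 'eef_rot': array([-3.13927284e+00, -3.40721579e-04,  2.24803537e-01]), 'contact_force': array([ 0.62716728, -0.41513244,  0.26616748]), 'ft_torque': array([-0.03166892, -0.01852536,  0.03102992]), 'gripper_force': 0.0, 'finger_gap': 0.0852572927336465}
top 426.8208989977872 [0.32634934 0.10139231 1.38737093] [-3.011998096914238, 0.00189913369554362, -1.5891557084474646]
top sheeter [([259.0, 122.0, 367.0, 222.0], 0.9)]
top knob_grip [([275.0, 158.0, 304.0, 186.0], 0.95)]
top lever_grip [([259.0, 121.0, 368.0, 223.0], 0.71), ([308.0, 164.0, 331.0, 207.0], 0.63)]
top dog_ring []
top guard_top [([256.0, 121.0, 364.0, 224.0], 0.89), ([380.0, 259.0, 410.0, 287.
[... 182 characters left out ...]
8.0], 0.44)]
top gear_knob [([428.0, 164.0, 464.0, 194.0], 0.73), ([276.0, 158.0, 302.0, 189.0], 0.64)]
side 466.72203177776356 [ 0.23251    -1.34468119  1.02477822] [-2.120404433538595, -0.02430247358014692, -0.15955160412719138]
side sheeter [([283.0, 207.0, 360.0, 282.0], 0.65)]
side knob_grip [([302.0, 195.0, 324.0, 219.0], 0.97), ([294.0, 214.0, 325.0, 228.0], 0.68)]
side lever_grip [([290.0, 219.0, 326.0, 230.0], 0.7)]
side dog_ring [([308.0, 211.0, 314.0, 214.0], 0.37)]
side guard_top [([280.0, 209.0, 363.0, 282.0], 0.95)]
side pastry_ring [([318.0, 241.0, 333.0, 254.0], 0.53)]
side lock_lever [([291.0, 213.0, 324.0, 228.0], 0.52)]
side gear_knob [([304.0, 195.0, 328.0, 217.0], 0.63)]
```

```bash
sed -i "s/np.array(p\['rotation'\])$/R.from_euler('xyz',p['rotation']).as_matrix()/" h.py
python3 - <<'E'
from h import *
for u,v,z in [(289,172,.198),(259,122,.1),(367,122,.1),(367,222,.1),(259,222,.1)]: print(ray('top',u,v,z))
print(proj('side',ray('top',289,172,.18)))
print(cams.camera_params('wrist'))
a=cv2.imread('pics/top0.png')[90:270,220:480]; b=cv2.imread('pics/side0.png')[170:310,230:430]
cv2.imwrite('pics/c0.png',np.vstack([cv2.resize(a,(780,540))]))
cv2.imwrite('pics/c1.png',cv2.resize(b,(800,560),interpolation=cv2.INTER_CUBIC))
E
```

```text
[0.58869077 0.06743494 0.198     ]
[0.77146546 0.15492427 0.1       ]
[ 0.76504985 -0.18244284  0.1       ]
[ 0.45139613 -0.1682237   0.1       ]
[0.45746512 0.15888699 0.1       ]
(np.float64(310.82598907626743), np.float64(200.38636646896313))
{'fx': 309.5597801751972, 'fy': 309.5597801751972, 'cx': 280.10065559806793, 'cy': 207.57577496404573, 'hand_eye': array([[-2.11781517e-04, -9.53512553e-01, -3.01353226e-01,
         7.74481333e-02],
       [ 9.99999802e-01, -3.80349258e-04,  5.00695871e-04,
         1.27807418e-03],
       [-5.92039274e-04, -3.01353060e-01,  9.53512445e-01,
        -1.75256199e-01],
       [ 0.00000000e+00,  0.00000000e+00,  0.00000000e+00,
         1.00000000e+00]])}
```

View pics/c0.png

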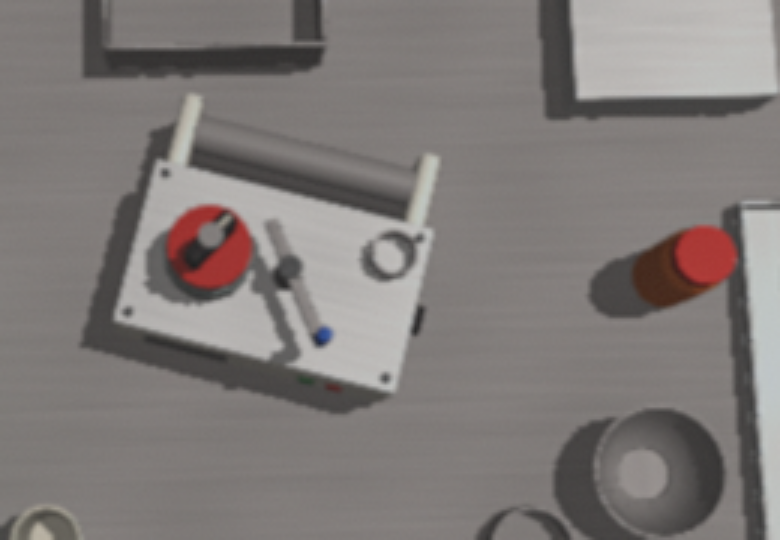

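View pics/c1.png

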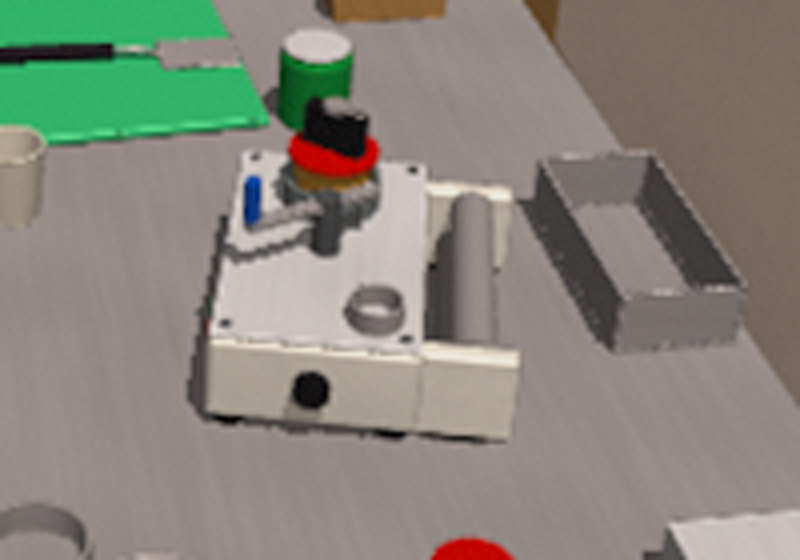

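The knob (dark grip bar, turned about -41° in world) sits at crop (211,240), which is (290,170) in the top picture. The lever pivot is at crop (288,270), its blue handle at (323,335) and the pastry ring at (388,255). The deck is clear otherwise, so I'm moving above the knob.

>>> play_rows([
  {"hand":100,"dx":0.0215,"dy":0.0365,"dz":0.015,"az":0.11},
  {"hand":100,"dx":0.0215,"dy":0.0365,"dz":0.015,"az":0.11},
  {"hand":100,"dx":0.0215,"dy":0.0365,"dz":0.015,"az":0.11},
  {"hand":100,"dx":0.0215,"dy":0.0365,"dz":0.015,"az":0.11},
  {"hand":100,"dx":0.0215,"dy":0.0365,"dz":0.015,"az":0.11},
])

```text
invalid input at $.increments[0]: expected keys hand, dx, dy, dz, ax, ay, az
```

>>> play_rows([
  {"hand":100,"dx":0.0215,"dy":0.0365,"dz":0.015,"az":0.11},
  {"hand":100,"dx":0.0215,"dy":0.0365,"dz":0.015,"az":0.11},
  {"hand":100,"dx":0.0215,"dy":0.0365,"dz":0.015,"az":0.11},
  {"hand":100,"dx":0.0215,"dy":0.0365,"dz":0.0,"az":0.11},
  {"hand":100,"dx":0.0215,"dy":0.0365,"dz":0.0,"az":0.11},
])

```text
invalid input at $.increments[0]: expected keys hand, dx, dy, dz, ax, ay, az
```

>>> play_rows([
  {"hand":100,"dx":0.0215,"dy":0.0365,"az":0.11},
  {"hand":100,"dx":0.0215,"dy":0.0365,"az":0.11},
  {"hand":100,"dx":0.0215,"dy":0.0365,"az":0.11},
  {"hand":100,"dx":0.0215,"dy":0.0365,"az":0.11},
  {"hand":100,"dx":0.0215,"dy":0.0365,"az":0.11},
])

```text
invalid input at $.increments[0]: expected keys hand, dx, dy, dz, ax, ay, az
```

>>> play_rows([
  {"hand":100,"dx":0.0215,"dy":0.0365,"az":0.11},
  {"hand":100,"dx":0.0215,"dy":0.0365,"az":0.11},
  {"hand":100,"dx":0.0215,"dy":0.0365,"az":0.11},
  {"hand":100,"dx":0.0215,"dy":0.0365,"az":0.11},
  {"hand":100,"dx":0.0215,"dy":0.0365,"az":0.11},
])

```text
invalid input at $.increments[0]: expected keys hand, dx, dy, dz, ax, ay, az
```

Run:
```python
from h import *
s=sensors.get_state(); print(s['clock'],s['eef_pos'],s['eef_rot'],s['joint_positions'])
im=cams.grab_frame('wrist')
for l in ['knob_grip','lever_grip','gear_knob','lock_lever']:
    print(l,[(np.round(d['box']).tolist(),round(d['conf'],2)) for d in cams.find_in('wrist',l)][:2])
cv2.imwrite('pics/w1.png',im)
m=cams.silhouettes('wrist','knob_grip')
if m: print(m[0]['box'],m[0]['conf']); np.save('m.npy',m[0]['mask'])
```

```text
0.9 [ 0.15050183 -0.65800385  0.19774462] [ 3.14154614e+00 -3.32440553e-05  2.24789089e-01] [-1.49600094e+00  2.86275264e-01  1.57669402e+00  4.15835508e-05
  1.27858235e+00 -1.50005677e-01]
knob_grip []
lever_grip []
gear_knob []
lock_lever []
```

View pics/w1.png

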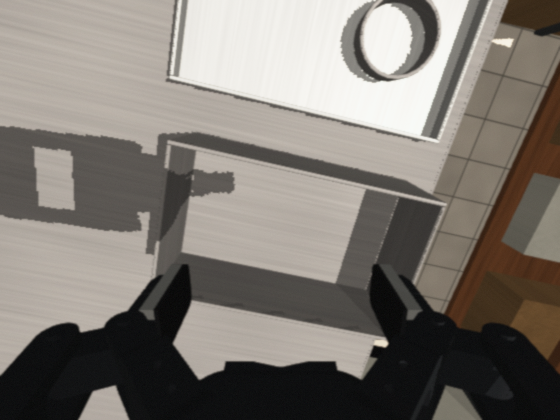

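The rows need all seven keys. The arm is still at its start, and the wrist picture shows only table trays, so I'm resending the moves.

>>> play_rows([
  {"hand":100,"dx":0.0215,"dy":0.0365,"dz":0.015,"ax":0,"ay":0,"az":0.11},
  {"hand":100,"dx":0.0215,"dy":0.0365,"dz":0.015,"ax":0,"ay":0,"az":0.11},
  {"hand":100,"dx":0.0215,"dy":0.0365,"dz":0.015,"ax":0,"ay":0,"az":0.11},
  {"hand":100,"dx":0.0215,"dy":0.0365,"dz":0.015,"ax":0,"ay":0,"az":0.11},
  {"hand":100,"dx":0.0215,"dy":0.0365,"dz":0.015,"ax":0,"ay":0,"az":0.11},
])

```text
clock: 1.7
eef_pos: [0.2586, -0.474, 0.2734]
eef_rot: [3.141, -0.0, 0.779]
contact_force: [1.0, 0.2, -0.0]
finger_gap: 0.0852
gripper_force: 0.0
```

>>> play_rows([
  {"hand":100,"dx":0.0215,"dy":0.0365,"dz":0.015,"ax":0,"ay":0,"az":0.11},
  {"hand":100,"dx":0.0215,"dy":0.0365,"dz":0.015,"ax":0,"ay":0,"az":0.11},
  {"hand":100,"dx":0.0215,"dy":0.0365,"dz":0.015,"ax":0,"ay":0,"az":0.11},
  {"hand":100,"dx":0.0215,"dy":0.0365,"dz":0.015,"ax":0,"ay":0,"az":0.11},
  {"hand":100,"dx":0.0215,"dy":0.0365,"dz":0,"ax":0,"ay":0,"az":0.11},
])

```text
clock: 2.2
eef_pos: [0.3667, -0.2922, 0.3359]
eef_rot: [3.137, 0.003, 1.329]
contact_force: [-0.3, 0.3, -0.1]
finger_gap: 0.0852
gripper_force: 0.0
```

>>> play_rows([
  {"hand":100,"dx":0.0215,"dy":0.0365,"dz":0,"ax":0,"ay":0,"az":0.11},
  {"hand":100,"dx":0.0215,"dy":0.0365,"dz":0,"ax":0,"ay":0,"az":0.11},
  {"hand":100,"dx":0.0215,"dy":0.0365,"dz":0,"ax":0,"ay":0,"az":0.11},
  {"hand":100,"dx":0.0215,"dy":0.0365,"dz":0,"ax":0,"ay":0,"az":0.11},
  {"hand":100,"dx":0.0215,"dy":0.0365,"dz":0,"ax":0,"ay":0,"az":0.11},
])

```text
clock: 2.7
eef_pos: [0.4736, -0.1088, 0.3331]
eef_rot: [3.141, 0.001, 1.879]
contact_force: [0.1, -0.6, -0.1]
finger_gap: 0.0856
gripper_force: 0.0
```

>>> play_rows([
  {"hand":100,"dx":0.0215,"dy":0.0365,"dz":0,"ax":0,"ay":0,"az":0.11},
  {"hand":100,"dx":0.0215,"dy":0.0365,"dz":0,"ax":0,"ay":0,"az":0.11},
  {"hand":100,"dx":0.0215,"dy":0.0365,"dz":0,"ax":0,"ay":0,"az":0.11},
  {"hand":100,"dx":0.0215,"dy":0.0365,"dz":0,"ax":0,"ay":0,"az":0.11},
  {"hand":100,"dx":0.0215,"dy":0.0365,"dz":0,"ax":0,"ay":0,"az":0.11},
])

```text
clock: 3.2
eef_pos: [0.5811, 0.0738, 0.3329]
eef_rot: [3.141, 0.001, 2.43]
contact_force: [0.9, -0.5, 0.2]
finger_gap: 0.0855
gripper_force: 0.0
```

Run:
```python
from h import *
s=sensors.get_state(); print(s['clock'],s['eef_pos'],s['eef_rot'],s['joint_positions'])
im=cams.grab_frame('wrist')
for l in ['knob_grip','lever_grip','gear_knob','lock_lever']:
    print(l,[(np.round(d['box']).tolist(),round(d['conf'],2)) for d in cams.find_in('wrist',l)][:2])
cv2.imwrite('pics/w2.png',im)
m=cams.silhouettes('wrist','knob_grip')
if m: print(m[0]['box'],m[0]['conf']); np.save('m.npy',m[0]['mask'])
```

```text
3.2 [0.58113338 0.07375833 0.33293989] [3.14137103e+00 5.78166198e-04 2.42964943e+00] [-4.67717432e-02  1.80342337e-02  1.63470046e+00 -1.83084994e-04
  1.48826627e+00 -9.05609873e-01]
knob_grip [([248.0, 162.0, 320.0, 234.0], 0.85), ([113.0, 97.0, 368.0, 325.0], 0.6)]
lever_grip [([145.0, 188.0, 263.0, 244.0], 0.87), ([114.0, 101.0, 368.0, 330.0], 0.35)]
gear_knob [([250.0, 160.0, 322.0, 237.0], 0.91)]
lock_lever []
[247.9, 161.7, 322.9, 234.8] 0.59
```

View pics/w2.png

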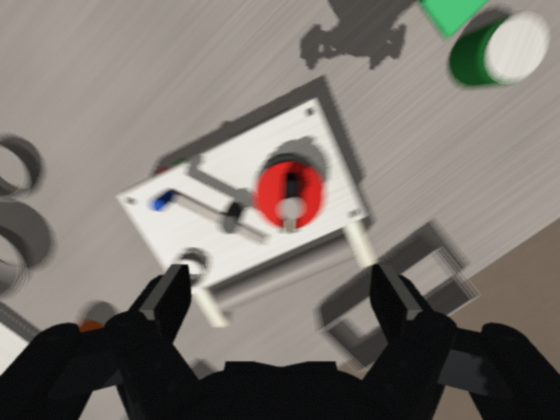

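The bar at (291,200) runs vertically in the wrist picture, so the yaw is right. The handle is at (162,200) and the pivot at (233,215). I'll measure again now the arm has settled.

```bash
cat > meas.py <<'E'
from h import *
s=sensors.get_state(); print(s['clock'],s['eef_pos'],s['eef_rot'],s['joint_positions'][5])
im=cams.grab_frame('wrist').astype(int); cv2.imwrite('pics/w3.png',im)
def big(m):
    n,l,st,c=cv2.connectedComponentsWithStats(m.astype(np.uint8)); i=1+np.argmax(st[1:,4]); return l==i,st[i],c[i]
red=(im[...,2]>130)&(im[...,1]<70)&(im[...,0]<70); red[280:]=0
m,st,c=big(red); pts=cv2.findContours(m.astype(np.uint8),0,1)[0][0]
h=cv2.convexHull(pts); el=cv2.fitEllipse(h); print('collar',el,ray('wrist',*el[0],.155)) 
W=np.array([ray('wrist',*p[0],.155)[:2] for p in h]); (cc,rad)=cv2.minEnclosingCircle(W.astype(np.float32)); print('circle',cc,rad)
bl=(im[...,0]>90)&(im[...,2]<70)&(im[...,1]<110); bl[280:]=0
m,st,c=big(bl); print('blue',st,c,ray('wrist',*c,.178))
# bar: dark pixels within collar top
k=im.max(2)<70; mask=np.zeros(k.shape,np.uint8); cv2.fillConvexPoly(mask,h,1); k&=mask>0
m,st,c=big(k); rc=cv2.minAreaRect(np.argwhere(m)[:,::-1].astype(np.float32)); print('bar',rc)
m=cams.silhouettes('wrist','knob_grip')
if m:
    mm=m[0]['mask']; rc=cv2.minAreaRect(np.argwhere(mm)[:,::-1].astype(np.float32)); print('sil',rc,ray('wrist',*rc[0],.19))
E
python3 meas.py; python3 -c "
import cv2;a=cv2.imread('pics/w3.png');cv2.imwrite('pics/w3c.png',cv2.resize(a[90:290,110:390],(784,560)))"
```

```text
3.5 [0.58021656 0.07136146 0.33279728] [-3.14124796e+00  2.07438839e-04  2.42368941e+00] -0.9037562889927286
collar ((285.167236328125, 194.90902709960938), (64.38871765136719, 65.44060516357422), 175.0684356689453) [0.59919819 0.06161415 0.155     ]
circle (0.5979965925216675, 0.059005387127399445) 0.04033082723617554
blue [149 197  13  13 124] [154.91129032 203.69354839] [ 0.50624235 -0.05047093  0.178     ]
bar ((282.98651123046875, 185.41891479492188), (3.951051712036133, 25.47389030456543), 8.972626686096191)
sil ((287.2500305175781, 194.75001525878906), (69.29645538330078, 68.58935546875), 45.0) [0.59294987 0.06914888 0.19      ][ WARN:0@2.002] global loadsave.cpp:1063 imwrite_ Unsupported depth image for selected encoder is fallbacked to CV_8U.
```

View pics/w3c.png

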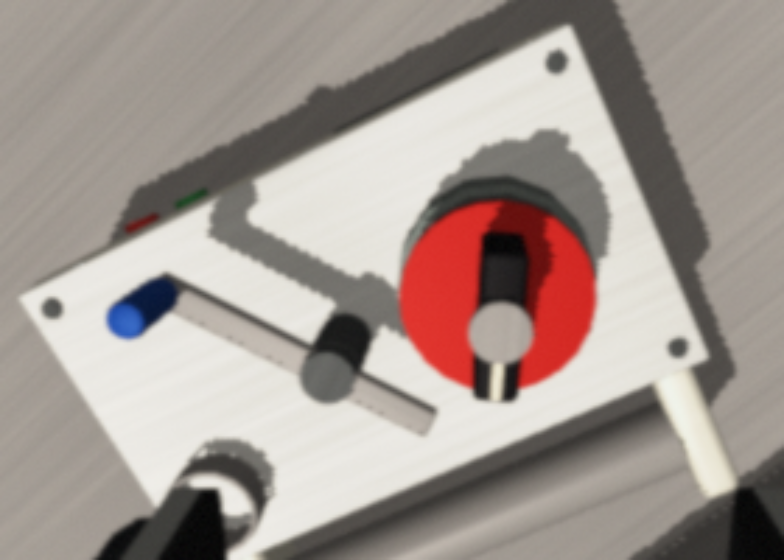

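Run:
```python
from h import *
f=lambda u,v,z: ray('wrist',110+u/2.8,90+v/2.8,z).round(4)
for z in (.198,.202,.21): print('cap',f(500,333,z))
print('collar',f(499,297,.156))
for L,Rr in (((404,297),(595,297)),): print('collar width',np.linalg.norm(f(*L,.156)-f(*Rr,.156)))
print('cap w',np.linalg.norm(f(468,333,.198)-f(533,333,.198)))
print('bar', f(497,333,.198),f(496,398,.198), f(505,240,.156))
for p in ((126,320),): print('handle top',f(*p,.195))
print('pivot top',f(328,378,.155), f(328,378,.165),'lever bar', f(180,298,.149),f(430,422,.149), 'pr',f(235,500,.122))
for p in ((52,308),(556,62),(678,347)): print('screw',f(*p,.1))
```

```text
cap [0.6038 0.0614 0.198 ]
cap [0.6028 0.0621 0.202 ]
cap [0.6007 0.0637 0.21  ]
collar [0.6025 0.0634 0.156 ]
collar width 0.08050689411472786
cap w 0.024449335369289695
bar [0.6031 0.0605 0.198 ] [0.6227 0.043  0.198 ] [0.5856 0.0812 0.156 ]
handle top [ 0.5076 -0.0422  0.195 ]
pivot top [ 0.5814 -0.0166  0.155 ] [ 0.5797 -0.0127  0.165 ] lever bar [ 0.514  -0.0412  0.149 ] [0.6278 0.0008 0.149 ] pr [ 0.6031 -0.1098  0.122 ]
screw [ 0.4751 -0.1142  0.1   ]
screw [0.549  0.1453 0.1   ]
screw [0.6935 0.1045 0.1   ]
```

Cross-check from the screws: sheeter centre (0.584,-0.005), yaw about -0.277. That puts the knob at (0.6035,0.0625) and the pivot at (0.581,-0.016), both agreeing with the direct views. The handle is about 78 mm from the pivot, as it should be. Descending on the bar.

>>> play_rows([
  {"hand":60,"dx":0.023,"dy":-0.009,"dz":-0.01,"ax":0,"ay":0,"az":-0.03},
  {"hand":60,"dx":0,"dy":0,"dz":-0.03,"ax":0,"ay":0,"az":0},
  {"hand":60,"dx":0,"dy":0,"dz":-0.03,"ax":0,"ay":0,"az":0},
  {"hand":60,"dx":0,"dy":0,"dz":-0.03,"ax":0,"ay":0,"az":0},
  {"hand":60,"dx":0,"dy":0,"dz":0,"ax":0,"ay":0,"az":0},
])

```text
clock: 4.1
eef_pos: [0.6003, 0.062, 0.2273]
eef_rot: [-3.135, -0.008, 2.393]
contact_force: [-0.6, -0.4, -0.6]
finger_gap: 0.0509
gripper_force: 0.0
```

Run:
```python
from h import *
s=sensors.get_state(); print(s['clock'],s['eef_pos'],s['eef_rot'])
im=cams.grab_frame('wrist'); cv2.imwrite('pics/w4.png',im)
print([proj('wrist',p) for p in ((.6035,.0625,.198),(.6035,.0625,.156))])
```

```text
4.1 [0.60025655 0.06197454 0.22733844] [-3.13524398 -0.0076236   2.39273243]
[(np.float64(283.0189587648757), np.float64(222.36920431477807)), (np.float64(282.7081751903992), np.float64(205.208879744667))]
```

View pics/w4.png

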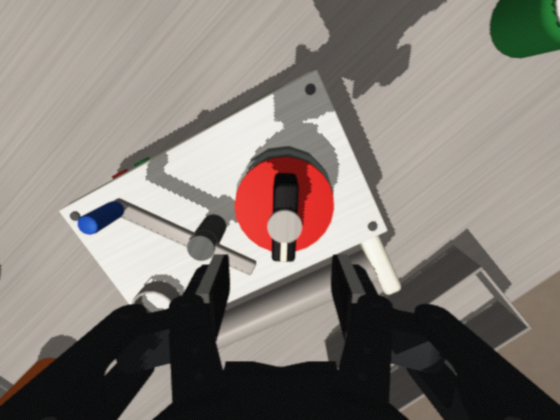

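The bar is vertical in the picture with its cap at (285,226), 2 px from my prediction, and the fingers straddle it. Descending, then gripping.

>>> play_rows([
  {"hand":60,"dx":0.001,"dy":0.001,"dz":-0.02,"ax":0,"ay":0,"az":0},
  {"hand":60,"dx":0,"dy":0,"dz":-0.02,"ax":0,"ay":0,"az":0},
  {"hand":60,"dx":0,"dy":0,"dz":-0.02,"ax":0,"ay":0,"az":0},
  {"hand":60,"dx":0,"dy":0,"dz":-0.01,"ax":0,"ay":0,"az":0},
  {"hand":60,"dx":0,"dy":0,"dz":0,"ax":0,"ay":0,"az":0},
])

```text
clock: 4.65
eef_pos: [0.6044, 0.0637, 0.1629]
eef_rot: [-3.141, -0.0, 2.394]
contact_force: [-1.0, 0.0, -0.5]
finger_gap: 0.0513
gripper_force: 0.0
```

>>> play_rows([
  {"hand":60,"dx":0,"dy":0,"dz":0,"ax":0,"ay":0,"az":0},
  {"hand":60,"dx":0,"dy":0,"dz":0,"ax":0,"ay":0,"az":0},
  {"hand":60,"dx":0,"dy":0,"dz":0,"ax":0,"ay":0,"az":0},
])

```text
clock: 4.95
eef_pos: [0.6053, 0.0639, 0.1643]
eef_rot: [3.14, 0.002, 2.395]
contact_force: [0.5, 0.6, -0.6]
finger_gap: 0.0514
gripper_force: 0.0
```

>>> play_rows([
  {"hand":60,"dx":-0.0007,"dy":-0.0007,"dz":-0.002,"ax":0,"ay":0,"az":0},
  {"hand":15,"dx":0,"dy":0,"dz":0,"ax":0,"ay":0,"az":0},
  {"hand":10,"dx":0,"dy":0,"dz":0,"ax":0,"ay":0,"az":0},
  {"hand":5,"dx":0,"dy":0,"dz":0,"ax":0,"ay":0,"az":0},
  {"hand":5,"dx":0,"dy":0,"dz":0,"ax":0,"ay":0,"az":0},
])

```text
clock: 5.45
eef_pos: [0.6033, 0.0628, 0.1607]
eef_rot: [-3.14, -0.0, 2.395]
contact_force: [-2.0, -2.1, 1.0]
finger_gap: 0.0149
gripper_force: 58.4
```

>>> play_rows([
  {"hand":0,"dx":0,"dy":0,"dz":0,"ax":0,"ay":0,"az":0},
  {"hand":0,"dx":0,"dy":0,"dz":0,"ax":0,"ay":0,"az":0},
  {"hand":0,"dx":0,"dy":0,"dz":0,"ax":0,"ay":0,"az":0},
  {"hand":0,"dx":0,"dy":0,"dz":0,"ax":0,"ay":0,"az":0},
])

```text
clock: 5.85
eef_pos: [0.6034, 0.0629, 0.1607]
eef_rot: [-3.14, -0.0, 2.395]
contact_force: [-3.3, -3.6, 2.4]
finger_gap: 0.0154
gripper_force: 58.5
```

```bash
cat > st.py <<'E'
from h import *
s=sensors.get_state(); print(s['clock'],np.array(s['eef_pos']).round(4),round(s['eef_rot'][2],3),'F',np.array(s['contact_force']).round(2),'T',np.array(s['ft_torque']).round(3),s['finger_gap'],s['gripper_force'],'j6',s['joint_positions'][5])
E
python3 st.py
```

```text
5.85 [0.6034 0.0629 0.1607] 2.395 F [-3.28 -3.61  2.37] T [-0.583  0.709  0.034] 0.01543284979515435 58.54714751243591 j6 -0.8865243738351921
```

>>> play_rows([
  {"hand":0,"dx":-0.0007,"dy":-0.0008,"dz":0,"ax":0,"ay":0,"az":0},
  {"hand":0,"dx":0,"dy":0,"dz":-0.001,"ax":0,"ay":0,"az":0},
  {"hand":0,"dx":0,"dy":0,"dz":-0.001,"ax":0,"ay":0,"az":0},
  {"hand":0,"dx":0,"dy":0,"dz":0,"ax":0,"ay":0,"az":0},
  {"hand":0,"dx":0,"dy":0,"dz":0,"ax":0,"ay":0,"az":0},
])

```text
clock: 6.35
eef_pos: [0.6033, 0.0628, 0.1588]
eef_rot: [3.141, 0.0, 2.395]
contact_force: [-1.3, -0.5, 1.0]
finger_gap: 0.015
gripper_force: 58.6
```

>>> play_rows([
  {"hand":0,"dx":0,"dy":0,"dz":-0.001,"ax":0,"ay":0,"az":0},
  {"hand":0,"dx":0,"dy":0,"dz":0,"ax":0,"ay":0,"az":0},
  {"hand":0,"dx":0,"dy":0,"dz":0,"ax":0,"ay":0,"az":0},
])

```text
clock: 6.65
eef_pos: [0.6033, 0.0628, 0.158]
eef_rot: [3.141, 0.0, 2.395]
contact_force: [-0.8, -0.2, 2.8]
finger_gap: 0.0151
gripper_force: 58.8
```

>>> play_rows([
  {"hand":0,"dx":0,"dy":0,"dz":-0.001,"ax":0,"ay":0,"az":0},
  {"hand":0,"dx":0,"dy":0,"dz":0,"ax":0,"ay":0,"az":0},
  {"hand":0,"dx":0,"dy":0,"dz":0,"ax":0,"ay":0,"az":0},
])

```text
clock: 6.95
eef_pos: [0.6033, 0.0627, 0.1576]
eef_rot: [3.141, 0.0, 2.395]
contact_force: [-3.4, -0.7, 5.2]
finger_gap: 0.0149
gripper_force: 59.0
```

```bash
python3 st.py
```

```text
6.95 [0.6033 0.0627 0.1576] 2.395 F [-3.37 -0.67  5.18] T [-0.069  0.509 -0.004] 0.014874342667886103 59.049033522605896 j6 -0.8878943347771829
```

>>> play_rows([
  {"hand":0,"dx":0,"dy":0,"dz":-0.001,"ax":0,"ay":0,"az":0},
  {"hand":0,"dx":0,"dy":0,"dz":0,"ax":0,"ay":0,"az":0},
  {"hand":0,"dx":0,"dy":0,"dz":0,"ax":0,"ay":0,"az":0},
])

```text
clock: 7.25
eef_pos: [0.6034, 0.0627, 0.157]
eef_rot: [3.141, 0.0, 2.395]
contact_force: [-2.9, -0.8, 5.8]
finger_gap: 0.0152
gripper_force: 59.2
```

>>> play_rows([
  {"hand":0,"dx":0,"dy":0,"dz":-0.001,"ax":0,"ay":0,"az":0},
  {"hand":0,"dx":0,"dy":0,"dz":0,"ax":0,"ay":0,"az":0},
  {"hand":0,"dx":0,"dy":0,"dz":0,"ax":0,"ay":0,"az":0},
])

```text
clock: 7.55
eef_pos: [0.6034, 0.0627, 0.1564]
eef_rot: [3.141, 0.0, 2.395]
contact_force: [-4.0, -0.3, 8.1]
finger_gap: 0.0152
gripper_force: 59.4
```

```bash
python3 st.py
```

```text
7.55 [0.6034 0.0627 0.1564] 2.395 F [-3.99 -0.27  8.11] T [-0.001  0.815 -0.015] 0.015155445152154867 59.40773785114288 j6 -0.8879181332882804
```

>>> play_rows([
  {"hand":0,"dx":-0.0005,"dy":0,"dz":-0.0006,"ax":0,"ay":0,"az":0},
  {"hand":0,"dx":0,"dy":0,"dz":0,"ax":0,"ay":0,"az":0.06},
  {"hand":0,"dx":0,"dy":0,"dz":0,"ax":0,"ay":0,"az":0},
])

```text
clock: 7.85
eef_pos: [0.6035, 0.0628, 0.1563]
eef_rot: [3.14, 0.002, 2.456]
contact_force: [-4.7, -0.5, 8.2]
finger_gap: 0.0153
gripper_force: 59.5
```

```bash
python3 st.py
```

```text
7.85 [0.6035 0.0628 0.1563] 2.456 F [-4.65 -0.45  8.19] T [0.034 0.643 0.03 ] 0.015260137021714406 59.50464069843292 j6 -0.9487169748381045
```

>>> play_rows([
  {"hand":0,"dx":0,"dy":0,"dz":0,"ax":0,"ay":0,"az":0.08},
  {"hand":0,"dx":0,"dy":0,"dz":0,"ax":0,"ay":0,"az":0},
])

```text
clock: 8.05
eef_pos: [0.6036, 0.0628, 0.1563]
eef_rot: [3.139, 0.002, 2.536]
contact_force: [-3.6, -0.3, 7.6]
finger_gap: 0.0152
gripper_force: 59.5
```

```bash
python3 st.py
```

```text
8.05 [0.6036 0.0628 0.1563] 2.536 F [-3.64 -0.29  7.56] T [ 0.071  0.636 -0.021] 0.01517757108678137 59.469287395477295 j6 -1.029090237068004
```

>>> play_rows([
  {"hand":0,"dx":0,"dy":0,"dz":0,"ax":0,"ay":0,"az":0.08},
  {"hand":0,"dx":0,"dy":0,"dz":0,"ax":0,"ay":0,"az":0},
])

```text
clock: 8.25
eef_pos: [0.6036, 0.063, 0.1563]
eef_rot: [3.139, 0.002, 2.616]
contact_force: [-2.9, 1.3, 7.3]
finger_gap: 0.0151
gripper_force: 59.5
```

```bash
python3 st.py
```

```text
8.25 [0.6036 0.063  0.1563] 2.616 F [-2.88  1.3   7.32] T [ 0.153  0.576 -0.024] 0.015110451248905464 59.454885721206665 j6 -1.109042586240543
```

>>> play_rows([
  {"hand":0,"dx":0,"dy":0,"dz":0,"ax":0,"ay":0,"az":0.06},
  {"hand":0,"dx":0,"dy":0,"dz":0,"ax":0,"ay":0,"az":0},
])

```text
clock: 8.45
eef_pos: [0.6037, 0.0631, 0.1564]
eef_rot: [3.139, 0.002, 2.675]
contact_force: [-2.5, 0.8, 8.2]
finger_gap: 0.0153
gripper_force: 59.5
```

```bash
python3 st.py
```

```text
8.45 [0.6037 0.0631 0.1564] 2.675 F [-2.47  0.8   8.19] T [ 0.143  0.55  -0.037] 0.015321980898053174 59.4643896818161 j6 -1.1686573514174967
```

>>> play_rows([
  {"hand":0,"dx":0,"dy":0,"dz":-0.001,"ax":0,"ay":0,"az":0},
  {"hand":0,"dx":0,"dy":0,"dz":0,"ax":0,"ay":0,"az":0.06},
  {"hand":0,"dx":0,"dy":0,"dz":0,"ax":0,"ay":0,"az":0},
])

```text
clock: 8.75
eef_pos: [0.6038, 0.0631, 0.1557]
eef_rot: [3.139, 0.003, 2.735]
contact_force: [-3.3, 1.3, 9.6]
finger_gap: 0.0148
gripper_force: 59.6
```

>>> play_rows([
  {"hand":0,"dx":0,"dy":0,"dz":0,"ax":0,"ay":0,"az":0.06},
  {"hand":0,"dx":0,"dy":0,"dz":0,"ax":0,"ay":0,"az":0},
])

```text
clock: 8.95
eef_pos: [0.6038, 0.0632, 0.1558]
eef_rot: [3.139, 0.003, 2.795]
contact_force: [-2.4, 1.5, 9.1]
finger_gap: 0.015
gripper_force: 59.6
```

```bash
python3 st.py
```

```text
8.95 [0.6038 0.0632 0.1558] 2.795 F [-2.42  1.47  9.11] T [ 0.214  0.537 -0.063] 0.014974718479719209 59.617010951042175 j6 -1.2886203311247095
```

>>> play_rows([
  {"hand":0,"dx":0,"dy":0,"dz":0,"ax":0,"ay":0,"az":0.06},
  {"hand":0,"dx":0,"dy":0,"dz":0,"ax":0,"ay":0,"az":0},
])

```text
clock: 9.15
eef_pos: [0.6038, 0.0633, 0.1557]
eef_rot: [3.139, 0.003, 2.855]
contact_force: [-3.2, 1.4, 9.6]
finger_gap: 0.0152
gripper_force: 59.6
```

```bash
python3 st.py
```

```text
9.15 [0.6038 0.0633 0.1557] 2.855 F [-3.25  1.36  9.56] T [ 0.275  0.572 -0.019] 0.015233931169474274 59.59627389907837 j6 -1.3486978949542636
```

>>> play_rows([
  {"hand":0,"dx":0,"dy":0,"dz":0,"ax":0,"ay":0,"az":0.06},
  {"hand":0,"dx":0,"dy":0,"dz":0,"ax":0,"ay":0,"az":0},
])

```text
clock: 9.35
eef_pos: [0.6039, 0.0634, 0.1557]
eef_rot: [3.139, 0.003, 2.915]
contact_force: [-1.5, 0.7, 8.7]
finger_gap: 0.0152
gripper_force: 59.5
```

```bash
python3 st.py
```

```text
9.35 [0.6039 0.0634 0.1557] 2.915 F [-1.46  0.66  8.74] T [0.299 0.395 0.005] 0.01520550749213285 59.49391543865204 j6 -1.4088112066821024
```

>>> play_rows([
  {"hand":0,"dx":0,"dy":0,"dz":0,"ax":0,"ay":0,"az":0.06},
  {"hand":0,"dx":0,"dy":0,"dz":0,"ax":0,"ay":0,"az":0},
])

```text
clock: 9.55
eef_pos: [0.6036, 0.0635, 0.1536]
eef_rot: [3.139, 0.003, 2.975]
contact_force: [0.4, 2.5, 2.5]
finger_gap: 0.015
gripper_force: 59.6
```

```bash
python3 st.py
```

```text
9.55 [0.6036 0.0635 0.1536] 2.975 F [0.39 2.55 2.54] T [ 0.47  -0.104  0.049] 0.014998970955724986 59.635781049728394 j6 -1.4679893299353892
```

>>> play_rows([
  {"hand":0,"dx":0,"dy":0,"dz":0,"ax":0,"ay":0,"az":0.06},
  {"hand":0,"dx":0,"dy":0,"dz":0,"ax":0,"ay":0,"az":0},
])

```text
clock: 9.75
eef_pos: [0.6036, 0.0635, 0.1534]
eef_rot: [3.139, 0.003, 3.034]
contact_force: [1.8, 4.1, 2.3]
finger_gap: 0.015
gripper_force: 59.6
```

```bash
python3 st.py
```

```text
9.75 [0.6036 0.0635 0.1534] 3.034 F [1.82 4.08 2.28] T [ 0.645 -0.32   0.074] 0.014961676572445499 59.633978605270386 j6 -1.5269599160568037
```

The ring has dropped in: z fell 2 mm and Fz went from 9 to 2.5 N. I'm staying within the free play and easing the knob down.

>>> play_rows([
  {"hand":0,"dx":0.0002,"dy":0.0006,"dz":-0.001,"ax":0,"ay":0,"az":0},
  {"hand":0,"dx":0,"dy":0,"dz":-0.001,"ax":0,"ay":0,"az":0},
  {"hand":0,"dx":0,"dy":0,"dz":0,"ax":0,"ay":0,"az":0},
])

```text
clock: 10.05
eef_pos: [0.6035, 0.0634, 0.1511]
eef_rot: [3.141, 0.002, 3.034]
contact_force: [3.0, 2.9, 2.2]
finger_gap: 0.015
gripper_force: 59.6
```

```bash
python3 st.py
```

```text
10.05 [0.6035 0.0634 0.1511] 3.034 F [3.04 2.86 2.2 ] T [ 0.642 -0.604  0.042] 0.014993257785815185 59.55217123031616 j6 -1.526269421128812
```

>>> play_rows([
  {"hand":0,"dx":0,"dy":0,"dz":-0.001,"ax":0,"ay":0,"az":0},
  {"hand":0,"dx":0,"dy":0,"dz":-0.001,"ax":0,"ay":0,"az":0},
  {"hand":0,"dx":0,"dy":0,"dz":0,"ax":0,"ay":0,"az":0},
])

```text
clock: 10.35
eef_pos: [0.6034, 0.0634, 0.1492]
eef_rot: [3.141, 0.002, 3.034]
contact_force: [4.1, 3.9, 1.5]
finger_gap: 0.0152
gripper_force: 59.6
```

```bash
python3 st.py
```

```text
10.35 [0.6034 0.0634 0.1492] 3.034 F [4.08 3.94 1.51] T [ 0.75  -0.627 -0.009] 0.015205685529796188 59.58093881607056 j6 -1.526591479604522
```

>>> play_rows([
  {"hand":0,"dx":0.0006,"dy":0.0006,"dz":-0.0008,"ax":0,"ay":0,"az":0},
  {"hand":0,"dx":0,"dy":0,"dz":0,"ax":0,"ay":0,"az":0},
  {"hand":0,"dx":0,"dy":0,"dz":0,"ax":0,"ay":0,"az":0},
])

```text
clock: 10.65
eef_pos: [0.6035, 0.0635, 0.1482]
eef_rot: [-3.141, 0.0, 3.035]
contact_force: [3.8, 3.1, 2.8]
finger_gap: 0.0152
gripper_force: 59.6
```

>>> play_rows([
  {"hand":0,"dx":0,"dy":0,"dz":-0.0006,"ax":0,"ay":0,"az":0},
  {"hand":0,"dx":0,"dy":0,"dz":0,"ax":0,"ay":0,"az":0},
])

```text
clock: 10.85
eef_pos: [0.6035, 0.0635, 0.148]
eef_rot: [-3.141, 0.0, 3.035]
contact_force: [1.6, 2.8, 3.3]
finger_gap: 0.0151
gripper_force: 59.8
```

>>> play_rows([
  {"hand":0,"dx":0,"dy":0,"dz":-0.0005,"ax":0,"ay":0,"az":0},
  {"hand":0,"dx":0,"dy":0,"dz":0,"ax":0,"ay":0,"az":0},
])

```text
clock: 11.05
eef_pos: [0.6035, 0.0635, 0.148]
eef_rot: [-3.141, 0.0, 3.035]
contact_force: [1.7, 1.4, 5.0]
finger_gap: 0.0152
gripper_force: 60.0
```

```bash
python3 st.py
```

```text
11.05 [0.6035 0.0635 0.148 ] 3.035 F [1.7  1.35 5.03] T [ 0.449 -0.225 -0.047] 0.015206012607069004 60.02436697483063 j6 -1.5258434789228446
```

The knob has hit its stop: 12.7 mm of travel, with Fz rising and no further motion. Nudging once more, then releasing and rising.

>>> play_rows([
  {"hand":0,"dx":0.0002,"dy":0.0002,"dz":-0.0005,"ax":0,"ay":0,"az":0},
  {"hand":0,"dx":0,"dy":0,"dz":0,"ax":0,"ay":0,"az":0},
  {"hand":0,"dx":0,"dy":0,"dz":0,"ax":0,"ay":0,"az":0},
])

```text
clock: 11.35
eef_pos: [0.6036, 0.0636, 0.148]
eef_rot: [-3.141, 0.0, 3.035]
contact_force: [0.3, 1.3, 6.8]
finger_gap: 0.015
gripper_force: 60.3
```

>>> play_rows([
  {"hand":20,"dx":0,"dy":0,"dz":0,"ax":0,"ay":0,"az":0},
  {"hand":50,"dx":0,"dy":0,"dz":0,"ax":0,"ay":0,"az":0},
  {"hand":50,"dx":0,"dy":0,"dz":0,"ax":0,"ay":0,"az":0},
  {"hand":50,"dx":0,"dy":0,"dz":0,"ax":0,"ay":0,"az":0},
])

```text
clock: 11.75
eef_pos: [0.6024, 0.0635, 0.1453]
eef_rot: [-3.141, -0.003, 3.035]
contact_force: [0.1, 0.1, 0.9]
finger_gap: 0.0424
gripper_force: 0.0
```

>>> play_rows([
  {"hand":50,"dx":0,"dy":0,"dz":0.02,"ax":0,"ay":0,"az":0},
  {"hand":50,"dx":0,"dy":0,"dz":0.03,"ax":0,"ay":0,"az":0},
  {"hand":50,"dx":0,"dy":0,"dz":0.04,"ax":0,"ay":0,"az":0},
  {"hand":0,"dx":-0.02,"dy":-0.02,"dz":0.04,"ax":0,"ay":0,"az":-0.1},
  {"hand":0,"dx":-0.02,"dy":-0.02,"dz":0,"ax":0,"ay":0,"az":-0.1},
])

```text
clock: 12.25
eef_pos: [0.566, 0.0231, 0.2838]
eef_rot: [3.141, 0.011, 2.832]
contact_force: [-1.0, -0.5, 0.0]
finger_gap: 0.0145
gripper_force: 0.0
```

>>> play_rows([
  {"hand":0,"dx":0,"dy":0,"dz":0,"ax":0,"ay":0,"az":0},
  {"hand":0,"dx":0,"dy":0,"dz":0,"ax":0,"ay":0,"az":0},
  {"hand":0,"dx":0,"dy":0,"dz":0,"ax":0,"ay":0,"az":0},
])

```text
clock: 12.55
eef_pos: [0.5633, 0.0242, 0.2752]
eef_rot: [-3.141, -0.003, 2.836]
contact_force: [-0.3, 1.3, -0.8]
finger_gap: 0.0001
gripper_force: 0.0
```

```bash
python3 st.py
python3 - <<'E'
from h import *
im=cams.grab_frame('wrist'); b=cams.grab_frame('side')
cv2.imwrite('pics/w5.png',np.hstack([cv2.resize(im,(400,300)),cv2.resize(b[170:290,230:390],(400,300))]))
E
```

```text
12.55 [0.5633 0.0242 0.2752] 2.836 F [-0.28  1.34 -0.85] T [ 0.004  0.018 -0.002] 0.00010866507828813875 0.0 j6 -1.4019478804795455
```

View pics/w5.png

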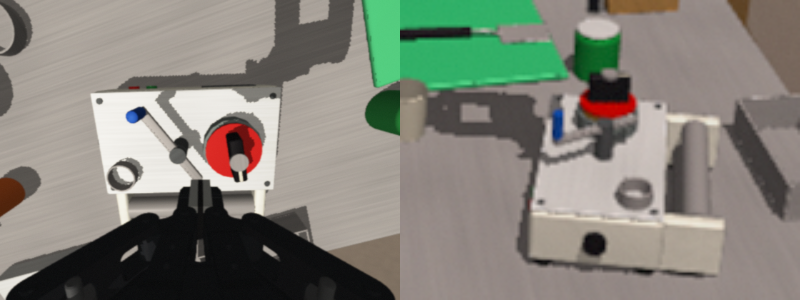

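In the wrist view the red collar sits down on the grey guard with no brass showing, so the knob is home. The lever is still open, with its handle at (135,116). Now I'll move a closed fist to the +y side of the handle.

>>> play_rows([
  {"hand":0,"dx":-0.004,"dy":-0.002,"dz":0,"ax":0,"ay":0,"az":-0.145},
  {"hand":0,"dx":-0.004,"dy":-0.002,"dz":0,"ax":0,"ay":0,"az":-0.145},
  {"hand":0,"dx":-0.004,"dy":-0.002,"dz":0,"ax":0,"ay":0,"az":-0.145},
  {"hand":0,"dx":-0.004,"dy":-0.002,"dz":0,"ax":0,"ay":0,"az":-0.145},
  {"hand":0,"dx":-0.004,"dy":-0.002,"dz":0,"ax":0,"ay":0,"az":-0.145},
])

```text
clock: 13.15
eef_pos: [0.5435, 0.0143, 0.2758]
eef_rot: [-3.14, -0.001, 2.105]
contact_force: [0.0, -0.6, 0.7]
finger_gap: -0.0001
gripper_force: 0.0
```

>>> play_rows([
  {"hand":0,"dx":-0.004,"dy":-0.002,"dz":0,"ax":0,"ay":0,"az":-0.145},
  {"hand":0,"dx":-0.004,"dy":-0.002,"dz":0,"ax":0,"ay":0,"az":-0.145},
  {"hand":0,"dx":-0.004,"dy":-0.002,"dz":0,"ax":0,"ay":0,"az":-0.145},
  {"hand":0,"dx":-0.004,"dy":-0.002,"dz":0,"ax":0,"ay":0,"az":-0.145},
  {"hand":0,"dx":-0.004,"dy":-0.002,"dz":0,"ax":0,"ay":0,"az":-0.145},
])

```text
clock: 13.65
eef_pos: [0.5235, 0.0043, 0.2759]
eef_rot: [-3.14, -0.0, 1.38]
contact_force: [0.3, -0.0, -0.1]
finger_gap: 0.0
gripper_force: 0.0
```

>>> play_rows([
  {"hand":0,"dx":-0.004,"dy":-0.002,"dz":0,"ax":0,"ay":0,"az":-0.145},
  {"hand":0,"dx":-0.004,"dy":-0.002,"dz":0,"ax":0,"ay":0,"az":-0.145},
  {"hand":0,"dx":-0.004,"dy":-0.002,"dz":0,"ax":0,"ay":0,"az":-0.145},
  {"hand":0,"dx":-0.004,"dy":-0.002,"dz":-0.01,"ax":0,"ay":0,"az":-0.145},
  {"hand":0,"dx":-0.004,"dy":-0.002,"dz":-0.01,"ax":0,"ay":0,"az":-0.145},
])

```text
clock: 14.15
eef_pos: [0.5038, -0.0058, 0.2562]
eef_rot: [-3.141, 0.0, 0.655]
contact_force: [0.3, -0.4, -0.9]
finger_gap: -0.0002
gripper_force: 0.0
```

>>> play_rows([
  {"hand":0,"dx":-0.004,"dy":-0.002,"dz":-0.01,"ax":0,"ay":0,"az":-0.145},
  {"hand":0,"dx":-0.004,"dy":-0.002,"dz":-0.01,"ax":0,"ay":0,"az":-0.145},
  {"hand":0,"dx":0,"dy":0,"dz":0,"ax":0,"ay":0,"az":0},
  {"hand":0,"dx":0,"dy":0,"dz":0,"ax":0,"ay":0,"az":0},
])

```text
clock: 14.55
eef_pos: [0.4957, -0.0098, 0.2364]
eef_rot: [-3.141, 0.001, 0.373]
contact_force: [0.5, -0.3, -0.1]
finger_gap: -0.0003
gripper_force: 0.0
```

```bash
python3 st.py
python3 - <<'E'
from h import *
im=cams.grab_frame('wrist'); cv2.imwrite('pics/w6.png',im)
i=im.astype(int); m=(i[...,0]>90)&(i[...,2]<70)&(i[...,1]<110)
n,l,st,c=cv2.connectedComponentsWithStats(m.astype(np.uint8)); k=1+np.argmax(st[1:,4]); print(st[k],c[k],ray('wrist',*c[k],.185))
E
```

```text
14.55 [ 0.4957 -0.0098  0.2364] 0.373 F [ 0.55 -0.34 -0.14] T [ 0.039 -0.017 -0.03 ] -0.00025364694933776867 0.0 j6 0.9726086954700007
[315 211  20  18 262] [324.73664122 219.30534351] [ 0.50532752 -0.04510379  0.185     ]
```

View pics/w6.png

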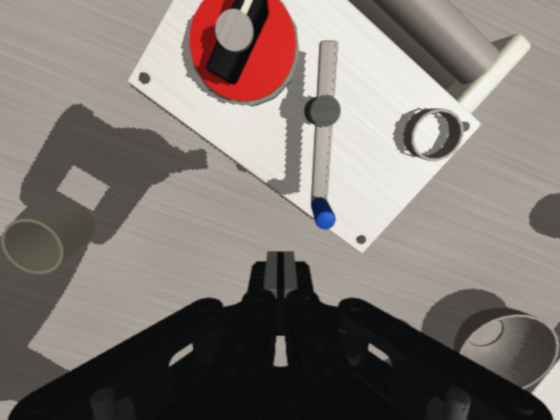

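Run:
```python
import numpy as np
p=np.array([.581,-.0164]); d=.018
prev=np.array([.4957,-.0098])
for i in range(0,13):
    th=-2.8+.1*i; u=np.array([np.cos(th),np.sin(th)]); t=np.array([-u[1],u[0]])
    q=p+.078*u-d*t; print(i,round(th,2),q.round(4),(q-prev).round(4)); prev=q
```

```text
0 -2.8 [ 0.5015 -0.0256] [ 0.0058 -0.0158]
1 -2.7 [ 0.5028 -0.0335] [ 0.0013 -0.0079]
2 -2.6 [ 0.5049 -0.0412] [ 0.0021 -0.0077]
3 -2.5 [ 0.5077 -0.0487] [ 0.0029 -0.0075]
4 -2.4 [ 0.5113 -0.0558] [ 0.0036 -0.0072]
5 -2.3 [ 0.5156 -0.0626] [ 0.0043 -0.0068]
6 -2.2 [ 0.5205 -0.0689] [ 0.0049 -0.0063]
7 -2.1 [ 0.5261 -0.0746] [ 0.0055 -0.0058]
8 -2.0 [ 0.5322 -0.0798] [ 0.0061 -0.0052]
9 -1.9 [ 0.5388 -0.0844] [ 0.0066 -0.0046]
10 -1.8 [ 0.5457 -0.0883] [ 0.007  -0.0039]
11 -1.7 [ 0.5531 -0.0914] [ 0.0074 -0.0032]
12 -1.6 [ 0.5607 -0.0938] [ 0.0076 -0.0024]
```

>>> play_rows([
  {"hand":0,"dx":0,"dy":0,"dz":-0.03,"ax":0,"ay":0,"az":0},
  {"hand":0,"dx":0,"dy":0,"dz":-0.03,"ax":0,"ay":0,"az":0},
  {"hand":0,"dx":0,"dy":0,"dz":-0.011,"ax":0,"ay":0,"az":0},
  {"hand":0,"dx":0,"dy":0,"dz":0,"ax":0,"ay":0,"az":0},
])

```text
clock: 15.0
eef_pos: [0.4947, -0.0098, 0.1643]
eef_rot: [-3.14, 0.003, 0.371]
contact_force: [0.3, 0.5, -1.1]
finger_gap: -0.0002
gripper_force: 0.0
```

>>> play_rows([
  {"hand":0,"dx":0.003,"dy":-0.008,"dz":0,"ax":0,"ay":0,"az":0},
  {"hand":0,"dx":0.003,"dy":-0.008,"dz":0,"ax":0,"ay":0,"az":0},
  {"hand":0,"dx":0.0013,"dy":-0.008,"dz":0,"ax":0,"ay":0,"az":0.07},
  {"hand":0,"dx":0.002,"dy":-0.0077,"dz":0,"ax":0,"ay":0,"az":0.1},
  {"hand":0,"dx":0.003,"dy":-0.0075,"dz":0,"ax":0,"ay":0,"az":0.1},
])

```text
clock: 15.5
eef_pos: [0.5092, -0.0507, 0.1676]
eef_rot: [3.139, -0.002, 0.644]
contact_force: [0.1, -0.4, -0.1]
finger_gap: 0.0005
gripper_force: 0.0
```

>>> play_rows([
  {"hand":0,"dx":0.0036,"dy":-0.0072,"dz":0,"ax":0,"ay":0,"az":0.1},
  {"hand":0,"dx":0.0043,"dy":-0.0068,"dz":0,"ax":0,"ay":0,"az":0.1},
  {"hand":0,"dx":0.005,"dy":-0.0063,"dz":0,"ax":0,"ay":0,"az":0.1},
  {"hand":0,"dx":0.0055,"dy":-0.0058,"dz":0,"ax":0,"ay":0,"az":0.1},
])

```text
clock: 15.9
eef_pos: [0.5277, -0.0769, 0.1676]
eef_rot: [3.138, -0.0, 1.043]
contact_force: [0.4, -0.0, 0.4]
finger_gap: -0.0002
gripper_force: 0.0
```

```bash
python3 st.py
```

```text
15.9 [ 0.5277 -0.0769  0.1676] 1.043 F [ 0.36 -0.04  0.38] T [-0.024 -0.046 -0.031] -0.0002293815906118505 0.0 j6 0.19239098034173382
```

>>> play_rows([
  {"hand":0,"dx":0.006,"dy":-0.0052,"dz":0,"ax":0,"ay":0,"az":0.1},
  {"hand":0,"dx":0.0066,"dy":-0.0046,"dz":0,"ax":0,"ay":0,"az":0.1},
  {"hand":0,"dx":0.0035,"dy":-0.002,"dz":0,"ax":0,"ay":0,"az":0.05},
  {"hand":0,"dx":0,"dy":0,"dz":0,"ax":0,"ay":0,"az":0},
  {"hand":0,"dx":0,"dy":0,"dz":0,"ax":0,"ay":0,"az":0},
])

```text
clock: 16.4
eef_pos: [0.543, -0.0879, 0.1668]
eef_rot: [3.14, 0.0, 1.288]
contact_force: [0.1, -0.3, 0.2]
finger_gap: 0.0002
gripper_force: 0.0
```

```bash
python3 st.py
python3 - <<'E'
from h import *
im=cams.grab_frame('wrist'); t=cams.grab_frame('top')
cv2.imwrite('pics/w7.png',np.hstack([cv2.resize(im,(400,300)),cv2.resize(t[110:230,250:410],(400,300))]))
E
```

```text
16.4 [ 0.543  -0.0879  0.1668] 1.288 F [ 0.08 -0.3   0.16] T [0.013 0.011 0.011] 0.00023308054958132233 0.0 j6 -0.062407535095325956
```

View pics/w7.png

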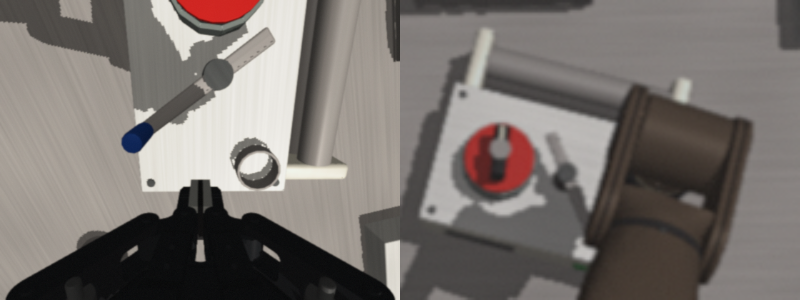

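The lever has not moved: its handle is still at wrist-crop (132,142), and the fist has missed it. I'll triangulate the handle from the three wrist views.

Run:
```python
from h import *
p=cams.camera_params('wrist'); H=np.array(p['hand_eye'])
def pose(pos,yaw,rp=(np.pi,0)):
    T=np.eye(4);T[:3,:3]=R.from_euler('xyz',[rp[0],rp[1],yaw]).as_matrix();T[:3,3]=pos;return T@H
V=[(pose([.58022,.07136,.3328],2.4237),(155,204.3)),(pose([.4957,-.0098,.2364],.373),(325,220)),(pose([.543,-.0879,.1668],1.288),(132*1.4,143*1.4))]
A=np.zeros((3,3));b=np.zeros(3)
for T,(u,v) in V:
    d=T[:3,:3]@[(u-p['cx'])/p['fx'],(v-p['cy'])/p['fy'],1]; d/=np.linalg.norm(d); P=np.eye(3)-np.outer(d,d); A+=P; b+=P@T[:3,3]
x=np.linalg.solve(A,b); print(x)
for T,uv in V:
    c=T[:3,:3].T@(x-T[:3,3]); print(uv,p['fx']*c[0]/c[2]+p['cx'],p['fy']*c[1]/c[2]+p['cy'])
c=H[:3,:3].T@(-H[:3,3]); print('tcp px',p['fx']*c[0]/c[2]+p['cx'],p['fy']*c[1]/c[2]+p['cy'],c)
```

```text
[ 0.50704239 -0.04264625  0.19271379]
(155, 204.3) 153.22849637632362 204.18654302665126
(325, 220) 325.1281613905836 218.0259246127606
(184.79999999999998, 200.2) 184.3372911195883 199.05098382400314
tcp px 278.64296810561507 239.69148829680574 [-0.00089522  0.01972353  0.19011294]
```

Triangulation gives (0.507,-0.043,0.193), as expected, so the shut fist passed without engaging. Instead I'll grasp the peg, a contact that already worked on the knob, and swing it.

>>> play_rows([
  {"hand":50,"dx":0,"dy":0,"dz":0.045,"ax":0,"ay":0,"az":0},
  {"hand":50,"dx":0,"dy":0,"dz":0.035,"ax":0,"ay":0,"az":-0.135},
  {"hand":50,"dx":-0.006,"dy":0.0075,"dz":0,"ax":0,"ay":0,"az":-0.135},
  {"hand":50,"dx":-0.006,"dy":0.0075,"dz":0,"ax":0,"ay":0,"az":-0.135},
  {"hand":50,"dx":-0.006,"dy":0.0075,"dz":0,"ax":0,"ay":0,"az":-0.135},
])

```text
clock: 17.0
eef_pos: [0.5242, -0.0645, 0.2464]
eef_rot: [3.141, -0.001, 0.744]
contact_force: [0.2, 0.2, 0.2]
finger_gap: 0.0429
gripper_force: 0.0
```

>>> play_rows([
  {"hand":50,"dx":-0.006,"dy":0.0075,"dz":0,"ax":0,"ay":0,"az":-0.135},
  {"hand":50,"dx":-0.006,"dy":0.0075,"dz":0,"ax":0,"ay":0,"az":-0.135},
  {"hand":50,"dx":-0.006,"dy":0.0075,"dz":0,"ax":0,"ay":0,"az":-0.135},
  {"hand":50,"dx":0,"dy":0,"dz":0,"ax":0,"ay":0,"az":0},
  {"hand":50,"dx":0,"dy":0,"dz":0,"ax":0,"ay":0,"az":0},
])

```text
clock: 17.5
eef_pos: [0.5065, -0.0422, 0.246]
eef_rot: [3.141, -0.001, 0.348]
contact_force: [-0.2, -0.0, 0.5]
finger_gap: 0.043
gripper_force: 0.0
```

```bash
python3 st.py
python3 - <<'E'
from h import *
im=cams.grab_frame('wrist'); cv2.imwrite('pics/w8.png',im)
print('pred',proj('wrist',(.507,-.0426,.195)))
E
```

```text
17.5 [ 0.5065 -0.0422  0.246 ] 0.348 F [-0.19 -0.04  0.47] T [ 0.034 -0.035  0.01 ] 0.04296535198489469 0.0 j6 0.9401157799144947
pred (np.float64(278.6862735047348), np.float64(214.33673384848365))
```

View pics/w8.png

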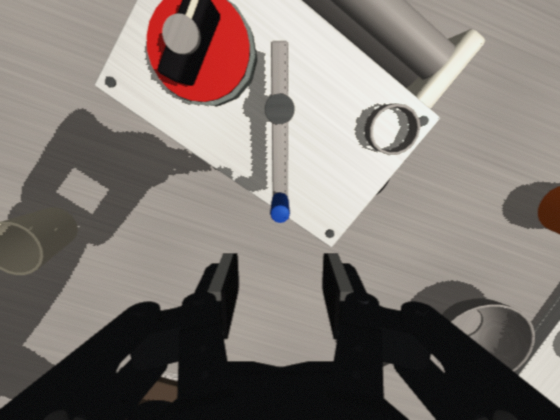

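The peg at (280,213) is centred between the fingers, 1 px from the prediction. Descending and gripping.

>>> play_rows([
  {"hand":50,"dx":0,"dy":0,"dz":-0.03,"ax":0,"ay":0,"az":0},
  {"hand":50,"dx":0,"dy":0,"dz":-0.03,"ax":0,"ay":0,"az":0},
  {"hand":50,"dx":0,"dy":0,"dz":-0.02,"ax":0,"ay":0,"az":0},
  {"hand":50,"dx":0,"dy":0,"dz":-0.005,"ax":0,"ay":0,"az":0},
  {"hand":50,"dx":0,"dy":0,"dz":0,"ax":0,"ay":0,"az":0},
])

```text
clock: 18.05
eef_pos: [0.5061, -0.0424, 0.1601]
eef_rot: [-3.141, 0.001, 0.345]
contact_force: [0.8, 0.3, -0.1]
finger_gap: 0.0431
gripper_force: 0.0
```

>>> play_rows([
  {"hand":10,"dx":0,"dy":0,"dz":0,"ax":0,"ay":0,"az":0},
  {"hand":5,"dx":0,"dy":0,"dz":0,"ax":0,"ay":0,"az":0},
  {"hand":0,"dx":0,"dy":0,"dz":0,"ax":0,"ay":0,"az":0},
  {"hand":0,"dx":0,"dy":0,"dz":0,"ax":0,"ay":0,"az":0},
  {"hand":0,"dx":0,"dy":0,"dz":0,"ax":0,"ay":0,"az":0},
])

```text
clock: 18.55
eef_pos: [0.5071, -0.0424, 0.1618]
eef_rot: [3.14, -0.002, 0.345]
contact_force: [-0.9, 0.5, 2.9]
finger_gap: 0.0002
gripper_force: 1.6
```

```bash
python3 st.py
```

```text
18.55 [ 0.5071 -0.0424  0.1618] 0.345 F [-0.91  0.5   2.91] T [ 0.067 -0.011  0.012] 0.0001842594102139394 1.559335459023714 j6 0.9429311386996991
```

The fingers closed to zero with an upward force, so they are resting on the peg's top. The real fingertips sit about 33 mm behind the stated TCP, which matches the pictures. I'll open, go lower in small steps and grip again.

>>> play_rows([
  {"hand":50,"dx":0,"dy":0,"dz":0.01,"ax":0,"ay":0,"az":0},
  {"hand":50,"dx":0,"dy":0,"dz":0,"ax":0,"ay":0,"az":0},
  {"hand":50,"dx":0,"dy":0,"dz":0,"ax":0,"ay":0,"az":0},
  {"hand":50,"dx":0,"dy":0,"dz":0,"ax":0,"ay":0,"az":0},
  {"hand":50,"dx":0,"dy":0,"dz":-0.015,"ax":0,"ay":0,"az":0},
])

```text
clock: 19.05
eef_pos: [0.5079, -0.0426, 0.1572]
eef_rot: [3.139, -0.004, 0.345]
contact_force: [-0.3, 0.2, -0.1]
finger_gap: 0.0425
gripper_force: 0.0
```

>>> play_rows([
  {"hand":50,"dx":0,"dy":0,"dz":-0.007,"ax":0,"ay":0,"az":0},
  {"hand":50,"dx":0,"dy":0,"dz":-0.006,"ax":0,"ay":0,"az":0},
  {"hand":50,"dx":0,"dy":0,"dz":0,"ax":0,"ay":0,"az":0},
  {"hand":50,"dx":0,"dy":0,"dz":0,"ax":0,"ay":0,"az":0},
])

```text
clock: 19.45
eef_pos: [0.5063, -0.0422, 0.1424]
eef_rot: [-3.141, 0.001, 0.345]
contact_force: [0.4, -0.1, -0.5]
finger_gap: 0.0428
gripper_force: 0.0
```

>>> play_rows([
  {"hand":50,"dx":0,"dy":0,"dz":-0.004,"ax":0,"ay":0,"az":0},
  {"hand":10,"dx":0,"dy":0,"dz":0,"ax":0,"ay":0,"az":0},
  {"hand":5,"dx":0,"dy":0,"dz":0,"ax":0,"ay":0,"az":0},
  {"hand":0,"dx":0,"dy":0,"dz":0,"ax":0,"ay":0,"az":0},
  {"hand":0,"dx":0,"dy":0,"dz":0,"ax":0,"ay":0,"az":0},
])

```text
clock: 19.95
eef_pos: [0.5064, -0.0422, 0.139]
eef_rot: [3.142, -0.0, 0.345]
contact_force: [-1.5, 0.9, 1.0]
finger_gap: 0.0138
gripper_force: 58.5
```

```bash
python3 st.py
```

```text
19.95 [ 0.5064 -0.0422  0.139 ] 0.345 F [-1.49  0.89  1.05] T [ 0.015  0.123 -0.002] 0.013804914082226364 58.47126603126526 j6 0.9429036826837305
```

Peg gripped. Swinging along the arc with matching yaw.

```bash
python3 -c "
import numpy as np
r=.0789
for i in range(12):
    a=-2.808+.1*i; print(i,np.round([r*(np.cos(a+.1)-np.cos(a)),r*(np.sin(a+.1)-np.sin(a))],4))"
```

```text
0 [ 0.003  -0.0073]
1 [ 0.0037 -0.007 ]
2 [ 0.0043 -0.0066]
3 [ 0.005  -0.0061]
4 [ 0.0056 -0.0056]
5 [ 0.0061 -0.005 ]
6 [ 0.0066 -0.0044]
7 [ 0.007  -0.0037]
8 [ 0.0073 -0.003 ]
9 [ 0.0076 -0.0022]
10 [ 0.0077 -0.0015]
11 [ 0.0079 -0.0007]
```

>>> play_rows([
  {"hand":0,"dx":0.003,"dy":-0.0073,"dz":0,"ax":0,"ay":0,"az":0.1},
  {"hand":0,"dx":0.0037,"dy":-0.007,"dz":0,"ax":0,"ay":0,"az":0.1},
  {"hand":0,"dx":0.0043,"dy":-0.0066,"dz":0,"ax":0,"ay":0,"az":0.1},
  {"hand":0,"dx":0,"dy":0,"dz":0,"ax":0,"ay":0,"az":0},
])

```text
clock: 20.35
eef_pos: [0.5181, -0.0631, 0.139]
eef_rot: [3.141, -0.002, 0.644]
contact_force: [1.0, 2.5, 0.8]
finger_gap: 0.014
gripper_force: 58.7
```

>>> play_rows([
  {"hand":0,"dx":0.005,"dy":-0.0061,"dz":0,"ax":0,"ay":0,"az":0.1},
  {"hand":0,"dx":0.0056,"dy":-0.0056,"dz":0,"ax":0,"ay":0,"az":0.1},
  {"hand":0,"dx":0.0061,"dy":-0.005,"dz":0,"ax":0,"ay":0,"az":0.1},
  {"hand":0,"dx":0,"dy":0,"dz":0,"ax":0,"ay":0,"az":0},
])

```text
clock: 20.75
eef_pos: [0.5349, -0.079, 0.1389]
eef_rot: [3.141, -0.002, 0.943]
contact_force: [1.5, 5.0, 1.7]
finger_gap: 0.014
gripper_force: 58.8
```

```bash
python3 st.py
```

```text
20.75 [ 0.5349 -0.079   0.1389] 0.943 F [1.51 4.99 1.73] T [ 0.628 -0.317  0.101] 0.01402211352993248 58.762253522872925 j6 0.2916439368719321
```

>>> play_rows([
  {"hand":0,"dx":0.0066,"dy":-0.0036,"dz":0,"ax":0,"ay":0,"az":0.1},
  {"hand":0,"dx":0.007,"dy":-0.0033,"dz":0,"ax":0,"ay":0,"az":0.1},
  {"hand":0,"dx":0.0073,"dy":-0.003,"dz":0,"ax":0,"ay":0,"az":0.1},
  {"hand":0,"dx":0,"dy":0,"dz":0,"ax":0,"ay":0,"az":0},
])

```text
clock: 21.15
eef_pos: [0.5553, -0.0893, 0.1389]
eef_rot: [3.141, -0.001, 1.242]
contact_force: [0.6, 2.6, 1.8]
finger_gap: 0.0138
gripper_force: 58.8
```

>>> play_rows([
  {"hand":0,"dx":0.0076,"dy":-0.002,"dz":0,"ax":0,"ay":0,"az":0.1},
  {"hand":0,"dx":0.005,"dy":-0.001,"dz":0,"ax":0,"ay":0,"az":0.05},
  {"hand":0,"dx":0,"dy":0,"dz":0,"ax":0,"ay":0,"az":0},
])

```text
clock: 21.45
eef_pos: [0.5584, -0.0897, 0.1385]
eef_rot: [-3.115, -0.002, 1.392]
contact_force: [-25.7, 7.8, 17.2]
finger_gap: 0.014
gripper_force: 61.5
```

```bash
python3 st.py
```

```text
21.45 [ 0.5584 -0.0897  0.1385] 1.392 F [-25.7    7.84  17.2 ] T [ 1.238  3.796 -0.087] 0.013962869911387827 61.544721722602844 j6 -0.157253278794482
```

The push met a hard stop. The handle is at -1.87 rad, and at -1.85 the tongue points straight at the knob axis, so this should be the lever's stop. I'll relax the load, release, and measure.

>>> play_rows([
  {"hand":0,"dx":-0.002,"dy":0.0008,"dz":0,"ax":0,"ay":0,"az":0},
  {"hand":0,"dx":-0.0018,"dy":0.0005,"dz":0,"ax":0,"ay":0,"az":0},
  {"hand":0,"dx":0,"dy":0,"dz":0,"ax":0,"ay":0,"az":0},
])

```text
clock: 21.75
eef_pos: [0.5584, -0.0896, 0.1387]
eef_rot: [-3.128, -0.001, 1.39]
contact_force: [-14.3, 4.8, 9.2]
finger_gap: 0.0136
gripper_force: 60.1
```

```bash
python3 st.py
```

```text
21.75 [ 0.5584 -0.0896  0.1387] 1.39 F [-14.35   4.8    9.23] T [ 0.873  1.934 -0.116] 0.013591470464479921 60.131855607032776 j6 -0.15632070205837104
```

>>> play_rows([
  {"hand":0,"dx":-0.003,"dy":0.001,"dz":0,"ax":0,"ay":0,"az":0},
  {"hand":0,"dx":0,"dy":0,"dz":0,"ax":0,"ay":0,"az":0},
  {"hand":0,"dx":0,"dy":0,"dz":0,"ax":0,"ay":0,"az":0},
])

```text
clock: 22.05
eef_pos: [0.5585, -0.0896, 0.1388]
eef_rot: [-3.136, -0.0, 1.391]
contact_force: [-6.9, 3.1, 5.5]
finger_gap: 0.014
gripper_force: 59.7
```

>>> play_rows([
  {"hand":20,"dx":0,"dy":0,"dz":0,"ax":0,"ay":0,"az":0},
  {"hand":50,"dx":0,"dy":0,"dz":0,"ax":0,"ay":0,"az":0},
  {"hand":50,"dx":0,"dy":0,"dz":0,"ax":0,"ay":0,"az":0},
  {"hand":50,"dx":0,"dy":0,"dz":0,"ax":0,"ay":0,"az":0},
  {"hand":50,"dx":0,"dy":0,"dz":0.03,"ax":0,"ay":0,"az":0},
])

```text
clock: 22.55
eef_pos: [0.5578, -0.0897, 0.164]
eef_rot: [-3.132, -0.001, 1.394]
contact_force: [0.0, 0.6, -0.0]
finger_gap: 0.0427
gripper_force: 0.0
```

>>> play_rows([
  {"hand":50,"dx":0,"dy":0,"dz":0.04,"ax":0,"ay":0,"az":0},
  {"hand":50,"dx":0,"dy":0,"dz":0.04,"ax":0,"ay":0,"az":0},
  {"hand":50,"dx":-0.02,"dy":-0.01,"dz":0.04,"ax":0,"ay":0,"az":0},
  {"hand":50,"dx":0,"dy":0,"dz":0,"ax":0,"ay":0,"az":0},
  {"hand":50,"dx":0,"dy":0,"dz":0,"ax":0,"ay":0,"az":0},
])

```text
clock: 23.05
eef_pos: [0.5414, -0.101, 0.2903]
eef_rot: [3.138, 0.001, 1.394]
contact_force: [-0.9, -0.6, 0.0]
finger_gap: 0.0432
gripper_force: 0.0
```

Run:
```python
import time
from h import *
for k in range(4): im=cams.grab_frame('wrist')   # lets arm settle
exec(open('st.py').read().split('\n',1)[1])
cv2.imwrite('pics/w9.png',im); i=im.astype(int)
def big(m):
    n,l,st,c=cv2.connectedComponentsWithStats(m.astype(np.uint8)); k=1+np.argmax(st[1:,4]); return l==k,st[k],c[k]
m,st,c=big((i[...,0]>90)&(i[...,2]<70)&(i[...,1]<110)); h=ray('wrist',*c,.185); print('blue',st,c,h)
p=np.array([.581,-.0164]); d=h[:2]-p; print('r',np.hypot(*d),'ang',np.arctan2(d[1],d[0]),'rel open',np.arctan2(d[1],d[0])+2.80)
m,st,c=big((i[...,2]>130)&(i[...,1]<70)&(i[...,0]<70)); print('red',st,c,ray('wrist',*c,.143))
for l in ['lever_grip','knob_grip','pastry_ring']: print(l,[(np.round(x['box']).tolist(),round(x['conf'],2)) for x in cams.find_in('wrist',l)][:2])
# knob cap & tongue: predicted pixels
for n,P in dict(pivot=(.581,-.0164,.16),knobtop_down=(.6035,.0625,.189),tip_at_stop=(.581+.05*np.cos(1.294),-.0164+.05*np.sin(1.294),.152)).items():
    u,v=proj('wrist',P); print(n,round(u),round(v), im[int(v),int(u)] if 0<=v<420 and 0<=u<560 else None)
```

```text
23.25 [ 0.5402 -0.1001  0.2864] 1.395 F [ 0.58  0.19 -0.89] T [-0.004 -0.02  -0.007] 0.04254632319961979 0.0 j6 -0.19181812663783074
blue [291 177  15  16 182] [298.3021978  184.29120879] [ 0.55900226 -0.09237936  0.185     ]
r 0.07909970783905729 ang -1.8526133649564425 rel open 0.9473866350435574
red [ 270    0   92   50 2729] [316.02455112  22.61744229] [0.59922804 0.04316157 0.143     ]
lever_grip [([289.0, 33.0, 320.0, 196.0], 0.94)]
knob_grip [([269.0, 0.0, 366.0, 52.0], 0.72)]
pastry_ring [([312.0, 170.0, 359.0, 214.0], 0.57)]
pivot 307 94 [82 84 83]
knobtop_down 324 -24 None
tip_at_stop 313 35 [102 109 129]
```

The handle is now at -1.853 rad world, exactly -90° in the sheeter frame with the tongue on the knob axis. To confirm that's the true stop and not the gripper's front finger catching on something, I'll push the peg gently from behind with a shut fist.

>>> play_rows([
  {"hand":0,"dx":-0.012,"dy":0.016,"dz":0,"ax":0,"ay":0,"az":0},
  {"hand":0,"dx":0,"dy":0,"dz":-0.04,"ax":0,"ay":0,"az":0},
  {"hand":0,"dx":0,"dy":0,"dz":-0.04,"ax":0,"ay":0,"az":0},
  {"hand":0,"dx":0,"dy":0,"dz":-0.04,"ax":0,"ay":0,"az":0},
  {"hand":0,"dx":0,"dy":0,"dz":-0.027,"ax":0,"ay":0,"az":0},
])

```text
clock: 23.9
eef_pos: [0.527, -0.0836, 0.1379]
eef_rot: [-3.137, -0.001, 1.395]
contact_force: [1.1, -0.8, 0.7]
finger_gap: -0.0002
gripper_force: 0.0
```

>>> play_rows([
  {"hand":0,"dx":0,"dy":0,"dz":0,"ax":0,"ay":0,"az":0},
  {"hand":0,"dx":0.004,"dy":-0.001,"dz":0,"ax":0,"ay":0,"az":0},
  {"hand":0,"dx":0.004,"dy":-0.001,"dz":0,"ax":0,"ay":0,"az":0},
  {"hand":0,"dx":0,"dy":0,"dz":0,"ax":0,"ay":0,"az":0},
])

```text
clock: 24.3
eef_pos: [0.5373, -0.0866, 0.1436]
eef_rot: [3.141, 0.0, 1.395]
contact_force: [-3.6, 0.6, 2.2]
finger_gap: 0.0002
gripper_force: 2.1
```

>>> play_rows([
  {"hand":0,"dx":0.003,"dy":-0.001,"dz":0,"ax":0,"ay":0,"az":0},
  {"hand":0,"dx":0,"dy":0,"dz":0,"ax":0,"ay":0,"az":0},
  {"hand":0,"dx":0,"dy":0,"dz":0,"ax":0,"ay":0,"az":0},
])

```text
clock: 24.6
eef_pos: [0.5376, -0.0868, 0.1434]
eef_rot: [-3.135, -0.0, 1.395]
contact_force: [-10.6, 2.5, 7.1]
finger_gap: -0.0001
gripper_force: 6.0
```

>>> play_rows([
  {"hand":0,"dx":0.002,"dy":-0.0005,"dz":0,"ax":0,"ay":0,"az":0},
  {"hand":0,"dx":0,"dy":0,"dz":0,"ax":0,"ay":0,"az":0},
  {"hand":0,"dx":0,"dy":0,"dz":0,"ax":0,"ay":0,"az":0},
])

```text
clock: 24.9
eef_pos: [0.5377, -0.0868, 0.1433]
eef_rot: [-3.13, -0.0, 1.396]
contact_force: [-16.0, 3.1, 9.6]
finger_gap: 0.0001
gripper_force: 8.8
```

It holds rigid at 16 N when pushed from behind alone, so this is the true stop. Retreating clear, then handing in.

>>> play_rows([
  {"hand":0,"dx":-0.015,"dy":0.004,"dz":0,"ax":0,"ay":0,"az":0},
  {"hand":0,"dx":-0.01,"dy":0,"dz":0.02,"ax":0,"ay":0,"az":0},
  {"hand":0,"dx":-0.01,"dy":0,"dz":0.04,"ax":0,"ay":0,"az":0},
  {"hand":0,"dx":0,"dy":0,"dz":0.04,"ax":0,"ay":0,"az":0},
  {"hand":0,"dx":0,"dy":0,"dz":0.04,"ax":0,"ay":0,"az":0},
])

```text
clock: 25.4
eef_pos: [0.5075, -0.0842, 0.2852]
eef_rot: [3.137, 0.001, 1.395]
contact_force: [0.5, 0.4, -0.2]
finger_gap: -0.0
gripper_force: 0.0
```

>>> play_rows([
  {"hand":0,"dx":0,"dy":0,"dz":0,"ax":0,"ay":0,"az":0},
  {"hand":0,"dx":0,"dy":0,"dz":0,"ax":0,"ay":0,"az":0},
  {"hand":0,"dx":0,"dy":0,"dz":0,"ax":0,"ay":0,"az":0},
])

```text
clock: 25.7
eef_pos: [0.5067, -0.0838, 0.2812]
eef_rot: [3.142, -0.0, 1.395]
contact_force: [-0.4, -0.3, -1.2]
finger_gap: 0.0002
gripper_force: 0.0
```

Run:
```python
from h import *
im=cams.grab_frame('wrist'); i=im.astype(int)
n,l,st,c=cv2.connectedComponentsWithStats(((i[...,0]>90)&(i[...,2]<70)&(i[...,1]<110)).astype(np.uint8)); k=1+np.argmax(st[1:,4]); h=ray('wrist',*c[k],.185); print(h, np.arctan2(h[1]+.0164,h[0]-.581))
print(sensors.get_state()['contact_force']); print(r.sign_off())
```

```text
[ 0.55948291 -0.09267326  0.185     ] -1.84575615359025
[0.06593197 0.65498382 0.38667829]
the job is handed in; nothing more can be done
None
```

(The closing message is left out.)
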